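# Open the capsules: seat the plate set and peel off the cap plate

## Task

Pick up the loaded capsule plate set (lower plate with the cap plate still nested in it) and lower it gently onto the two pegs of the filler base, fully home. Then let go of it, take the cap plate by its blue corner tab and peel it off: raise that corner first while the opposite end still lies in its recess, then lift it clear, leaving the lower plate home on its pegs. Finish while still holding the cap plate by the tab, roughly level, still and at least a hand's breadth (100 mm) up above the seated lower plate, for inspection, with nothing else on the bench disturbed.

Things in the scene. Friction and masses are not known exactly. Their poses are not given: they have to be found in the camera images.
- filler_base: Filler base, fixed to the bench: white deck 250 (x) x 110 (y) mm on black rubber feet, deck top 32 mm above the bench, with two aluminium seat blocks (34 x 50 mm, 10 mm high) and a steel peg upright on each. Origin on the bench under its centre.
- seat (a point): Point midway between the base's two pegs on the plane of the seat blocks' tops, 42 mm above the bench, on which the seated plate's underside rests. x runs along the line of the pegs, z up. The pegs stand at 79 mm either side along x; each is 10 mm thick, 22 mm high, bullet-nosed over its top 8 mm (4 mm wide at the tip).
- lower_mid (a point): Lower plate of the set: aluminium slab 184 (x) x 60 (y) x 26 (z) mm, about 0.65 kg, flat on the bench at the start, cap plate nested on it. Point: its centre, 13 mm above its underside. 13 mm through holes at 79 mm either side along x take the pegs, either way round. Grip its long flat sides (60 mm apart) from above at the middle.
- lower_plate: The same lower plate; origin at the centre of its underside. A recess on its top holds the narrower cap plate: end lips 7 mm high, 64 to 70 mm from the centre; side lips 4 mm high. Two spring plungers in each end lip press on the cap plate's ends and hold it with about 1 N each over the first 8 mm of lift.
- cap_mid (a point): Cap plate: white plate 124 (x) x 44 (y) x 8 (z) mm, about 85 g, with rows of orange-red capsule caps standing 3.4 mm proud of its top. The point is its centre; nested, it is 17 mm above the lower plate's centre point, with the same x, y and z axes.
- cap_plate: The same cap plate; origin at the centre of its underside.
- tab (a point): Blue upright lifting tab on one corner of the cap plate: 22 mm long (along the plate's x), 8 mm thick (y), 24 mm high, foot on the plate's top. The point is the tab's centre, at x +49, y +14, z +16 mm from the cap plate's centre point; axes as the cap plate. Grip it across y from above.
- far_corner (a point): The cap plate's corner diagonally opposite the tab, on its underside, at x -60, y -20, z -4 mm from the cap plate's centre point.
- powder_jar: Bystander, leave alone: white round jar with yellow lid, 100 mm wide, 170 mm high. Origin at the centre of its underside.
- amber_jar: Bystander, leave alone: amber glass jar with black lid, 56 mm wide, 75 mm high. Origin at the centre of its underside.
- wash_bottle: Bystander, leave alone: white wash bottle with red cap and bent spout, 70 mm wide, 205 mm high. Origin at the centre of its underside.
- orienter: Bystander, leave alone: capsule orienter: black gridded tray in a white frame, 212 x 170 x 58 mm. Origin at the centre of its underside.
- tamper: Bystander, leave alone: tamping tool: white plate on short steel pins with a black ball knob, 50 x 110 x 64 mm. Origin at the centre of its underside.
- spatula: Bystander, leave alone: steel powder spatula, 180 mm long, lying flat. Origin at the centre of its underside.

How it is judged:
By the outcome, as a careful person would: the job done as asked, in the order asked, and still so for the second after the job is handed in, while the arm keeps its last pose, push and grip.
It also fails if it takes over 67 s, if anything falls off the work surface, if the arm or the gripper's body presses on something with over 40 N, if the wrist force passes 120 N, or if a joint passes its speed limit or range.

## Robot

A 6-joint arm with a two-finger parallel gripper is mounted at the origin on the work surface. World frame = base frame: x ahead of the robot, y to its left, z up, the work surface at z = 0. Lengths are in mm, angles in rad, forces in N, time in s.
With the tool pointing down it reaches from about 325 to 775 mm from the base axis. Payload 5.5 kg.
Tool frame: the origin (TCP) lies midway between the tips of the shut fingers; the grasp point (between the pads) lies 19 mm behind it (robot.pinch_z is the distance from the TCP to the grasp point, in mm); x points along the fingers, y is the direction in which the jaws open and shut, and the axes are right-handed (so a half turn about x gives the same grasp; the last joint's range is limited). The gripper opens to 85 mm and grips with 20 to 120 N. Pads are 22 mm wide; open, the fingers measure 114 mm over their backs; the gripper's body (76 mm by 85 mm) begins 54 mm behind the grasp point. The pads swing forward as they close: fully open they stand 13 mm farther back than shut.
Start: joints at [1.075, 0.091, 1.231, -0, 1.82, -0.057], TCP at [254.918, 543.17, 231.275] pointing down, gripper open.
Joint ranges: [-2.87, 2.87], [-0.86, 2.18], [0.17, 2.46], [-1.51, 4.65], [0.06, 2.69], [-2.65, 2.65]. Speed limits (rad/s): [2.57, 2.57, 3.01, 3.14, 3.14, 3.14].

## Interface

Orientations are given as a unit quaternion [w, x, y, z].
In Python, from workcell import robot gives the robot as it stands.
- The arm moves only by the tool carry_out, never from a script. Its argument "deltas" is a list of rows, each a list of 3 entries, a list of its own where there are three numbers: the opening, from 0 (shut) to 1 (fully open), then the shift along the tool's x, y, z in mm, then the turn about the tool's x in rad. A call has exactly 5 rows; each row is the pose to reach, as a shift and turn from the pose commanded when the call began, along the tool's axes at that moment; what a row does not reach only later rows make up. A row lasts 1/8 s, in which the tool goes at most 62.5 mm and 10.7 degrees, less where a joint would pass 70% of its speed; a pose out of reach is approached as far as the arm can. A call with a gripper value outside its range is refused whole. The fingers move at their own pace and stop on an object; the grip force is fixed at half the most. Time passes only in rows, so rows that repeat a pose let the fingers close, or fill a call up. It gives the time, the measured TCP pose, the force and the opening at its end, in the units of the state.
- robot.state(): the state, without advancing time (a new reading comes with each control period).
- robot.camera(name): name is "scene" or "top" or "wrist"; returns (picture, depth): 400x640x3 uint8, red, green, blue; 400x640 float32, mm along the optical axis (not along the pixel's ray), 0 where there is no reading.
- robot.calibration(name): a dict with "camera_matrix" (3x3 intrinsics, pixels), "distortion" ([k1, k2, p1, p2, k3] as OpenCV has them; the pictures are not rectified), "rvec" (rotation vector, rad) and "tvec" (3), from world to camera coordinates, as OpenCV has them. Camera axes: x right, y down, z forward; pixel columns grow to the right and rows downward; lengths in mm; the calibration is good to about 2 mm. A picture is of the moment at which its call begins: read the wrist's pose just before it. calibration takes no time and is no camera call; for the wrist camera it gives the pose at the moment of the call.
- robot.job_done(): hands the job in, once; it reports no verdict.
The state is a dict: "clock": time; "qpos": joint angles; "joint_velocities": joint speeds; "effort": joint torques, N m; "ee_pos": TCP position; "orientation": TCP orientation; "wrist_force": force on the tool from outside, world axes, zero at the start; "ft_torque": the same for the moment, N m; "grip_width": opening from 0.0 (shut) to 1.0 (fully open).
Only numpy, scipy, OpenCV 4.12 (cv2) and the standard library are available. Lean on these libraries where they do the work, as an engineer would, in place of code of your own. Each camera call takes 0.05 s, during which the arm holds its last target.

## Working session

There is one attempt and no reset: what is moved stays moved. The work goes in short steps, Python scripts to look and compute and a tool call to move; the robot and the scene stay as the last step left them, time stands still between calls to the robot, and variables do not carry over. Pictures are saved under pics/ and viewed, and the job is handed in when it is done.

Besides the shell and the picture viewer there is one more tool, called after "Call:" in YAML: its name, and indented under it one key for each argument. carry_out: Moves the arm, as the interface text tells. Its arguments: {"type":"object","properties":{"deltas":{"type":"array"}},"required":["deltas"]}

```bash
ls; mkdir -p pics
python3 - <<'E'
from workcell import robot
import cv2
print(robot.state(), robot.pinch_z)
for n in ["scene","top","wrist"]:
    c=robot.calibration(n); p,d=robot.camera(n)
    print(n,c)
    cv2.imwrite(f"pics/{n}0.png",p[:,:,::-1])
    import numpy as np; np.savez(f"pics/{n}0.npz",p=p,d=d,K=c["camera_matrix"],D=c["distortion"],r=c["rvec"],t=c["tvec"])
E
```

```text
pics
{'clock': 0.0, 'qpos': array([ 1.07529198e+00,  9.18743536e-02,  1.23192226e+00,  1.22785381e-05,
        1.81981098e+00, -5.66721752e-02]), 'joint_velocities': array([ 7.88290708e-05,  3.18376087e-04,  4.39523570e-04, -7.76853739e-04,
        9.94601091e-04,  2.31689986e-04]), 'effort': array([ 1.67938721e-03, -4.58726156e+01, -4.18029463e+01,  1.05115075e-04,
        1.13867281e-02,  1.23289726e-05]), 'ee_pos': array([254.77136958, 542.89626859, 230.12106436]), 'orientation': array([ 0.68995533,  0.1532233 ,  0.69035181, -0.15459183]), 'wrist_force': array([-0.38384826,  0.15754754,  0.87078334]), 'ft_torque': array([-0.02911088,  0.01144902,  0.02457124]), 'grip_width': 0.9976148512693349} 18.700000000000003
scene {'camera_matrix': array([[497.7952172 ,   0.        , 325.45530244],
       [  0.        , 497.7952172 , 192.05200961],
       [  0.        ,   0.        ,   1.        ]]), 'distortion': array([-0.09019842,  0.        ,  0.        ,  0.        ,  0.        ]), 'rvec': array([ 2.4563692 ,  0.73242   , -0.22489431]), 'tvec': array([-502.53819557, -220.21744162, 1941.51922654])}
top {'camera_matrix': array([[480.33802833,   0.        , 321.80933443],
       [  0.        , 480.33802833, 207.16678614],
       [  0.        ,   0.        ,   1.        ]]), 'distortion': array([0.02495662, 0.        , 0.        , 0.        , 0.        ]), 'rvec': array([ 2.16706129, -2.19993997,  0.04815404]), 'tvec': array([  56.9250271 ,  566.47644795, 1741.38781105])}
wrist {'camera_matrix': array([[351.46125837,   0.        , 324.23436191],
       [  0.        , 351.46125837, 201.75297143],
       [  0.        ,   0.        ,   1.        ]]), 'distortion': array([-0.05992735,  0.        ,  0.        ,  0.        ,  0.        ]), 'rvec': array([-2.40226552, -1.52800481, -0.25748766]), 'tvec': array([-600.13414789,  -42.62098166,  380.37572313])}
```

View pics/scene0.png

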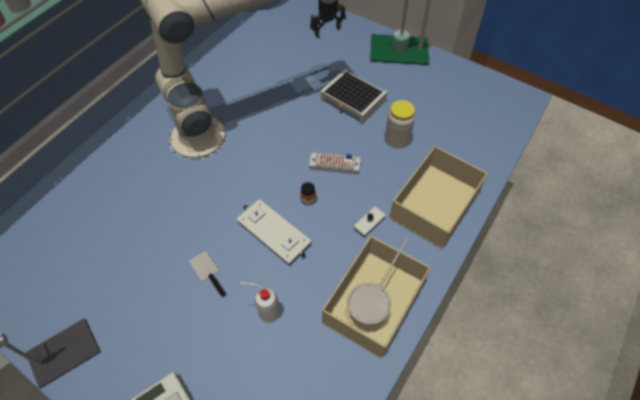

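View pics/top0.png

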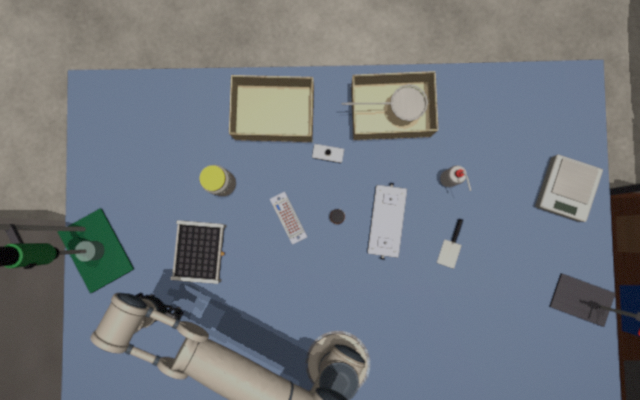

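View pics/wrist0.png

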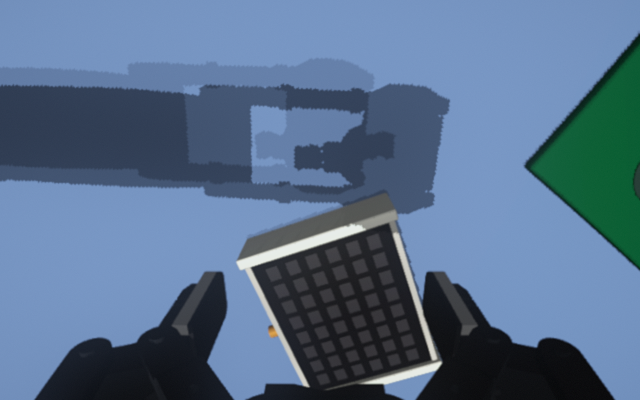

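The top view shows the plate set near (288,218), the filler base near (387,221) with pegs near (391,198) and (385,243), and the robot base near (338,360). I'll zoom in next.

```bash
cat > h.py <<'E'
import numpy as np, cv2
def load(f):
    z=np.load(f); return z
def ray(z,uv,h):
    R=cv2.Rodrigues(z['r'])[0]; t=z['t'].reshape(3)
    n=cv2.undistortPoints(np.array(uv,float).reshape(-1,1,2),z['K'],z['D']).reshape(-1,2)
    d=np.c_[n,np.ones(len(n))]@R; c=-R.T@t
    return c+d*((h-c[2])/d[:,2])[:,None]
def deproj(z,uv,dep):
    R=cv2.Rodrigues(z['r'])[0]; t=z['t'].reshape(3)
    n=cv2.undistortPoints(np.array(uv,float).reshape(-1,1,2),z['K'],z['D']).reshape(-1,2)
    return (np.c_[n,np.ones(len(n))]*np.array(dep)[:,None]-t)@R
def proj(z,P):
    return cv2.projectPoints(np.array(P,float).reshape(-1,1,3),z['r'],z['t'],z['K'],z['D'])[0].reshape(-1,2)
E
python3 - <<'E'
from h import *
z=load('pics/top0.npz');p=z['p'][:,:,::-1]
c=p[170:270,255:415]; cv2.imwrite('pics/topz.png',cv2.resize(c,None,fx=5,fy=5,interpolation=cv2.INTER_CUBIC))
z=load('pics/scene0.npz');p=z['p'][:,:,::-1]
c=p[140:270,230:390]; cv2.imwrite('pics/scz.png',cv2.resize(c,None,fx=5,fy=4.6,interpolation=cv2.INTER_CUBIC)[:600])
E
```

```text
(no output)
```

View pics/topz.png

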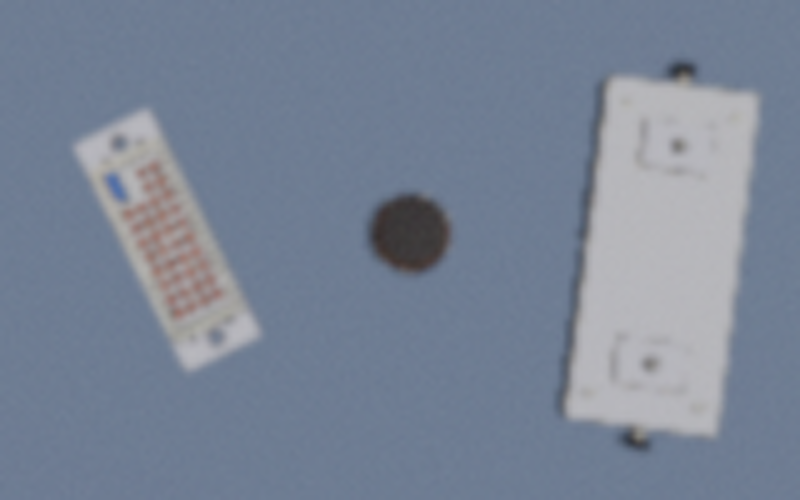

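View pics/scz.png

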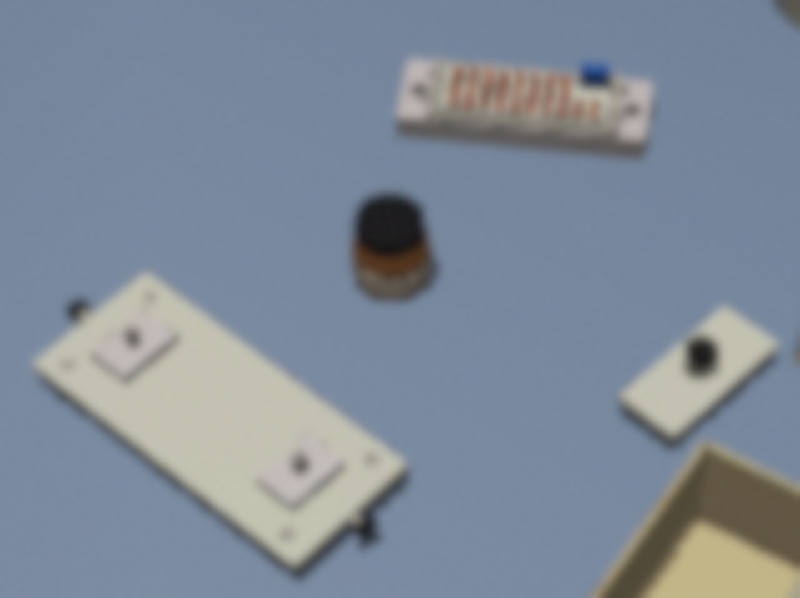

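```bash
cat > m1.py <<'E'
from h import *
z=load('pics/top0.npz')
f=lambda x,y:((x+.5)/5-.5+255,(y+.5)/5-.5+170)
def pr(n,a): print(n,np.round(a,1).tolist())
H=ray(z,[f(120,143),f(216,336)],26); pr('holes',H)
print(np.linalg.norm(H[0]-H[1]),'ang',np.degrees(np.arctan2(*(H[0]-H[1])[[1,0]])),'mid',(H[0]+H[1])/2)
P=ray(z,[f(678,146),f(650,364)],60); pr('pegs',P)
print(np.linalg.norm(P[0]-P[1]),'ang',np.degrees(np.arctan2(*(P[0]-P[1])[[1,0]])),'mid',(P[0]+P[1])/2)
pr('tab',ray(z,[f(117,187)],56))
# contour based
p=z['p'].astype(int); hsv=cv2.cvtColor(z['p'],cv2.COLOR_RGB2HSV)
d=z['d']
for n,(x0,x1,y0,y1),h in [('plate',(262,312,185,250),26),('base',(364,410,180,262),32)]:
    m=np.zeros(d.shape,np.uint8); m[y0:y1,x0:x1]=255
    k=((p[:,:,0]>p[:,:,2]-12)&(p.max(2)>110)).astype(np.uint8)*255&m
    k=cv2.morphologyEx(k,cv2.MORPH_CLOSE,np.ones((7,7)))
    cs,_=cv2.findContours(k,0,cv2.CHAIN_APPROX_NONE); c=max(cs,key=cv2.contourArea)
    W=ray(z,c.reshape(-1,2),h)[:,:2].astype(np.float32)
    print(n,cv2.minAreaRect(W)[:3])
    dd=deproj(z,c.reshape(-1,2),d[c[:,0,1],c[:,0,0]]); print(np.median(dd[:,2]))
z2=load('pics/scene0.npz')
g=lambda x,y:((x+.5)/5-.5+230,(y+.5)/4.6-.5+140)
H=ray(z2,[g(632,109),g(420,90)],26); pr('sc holes',H); print((H[0]+H[1])/2,np.degrees(np.arctan2(*(H[0]-H[1])[[1,0]])))
P=ray(z2,[g(301,462),g(133,336)],62); pr('sc pegs',P); print((P[0]+P[1])/2,np.degrees(np.arctan2(*(P[0]-P[1])[[1,0]])))
pr('sc tab',ray(z2,[g(596,68)],58))
pr('amber',ray(z,[f(411,233)],75))
E
python3 m1.py
```

```text
holes [[602.0, 205.6, 26.0], [460.3, 137.0, 26.0]]
157.41625624138948 ang 25.809679397790465 mid [531.14542838 171.30794157  26.        ]
pegs [[590.8, -196.6, 60.0], [436.1, -173.2, 60.0]]
156.51512716542248 ang -8.599821770173246 mid [ 513.43516019 -184.88245262   60.        ]
tab [[568.0, 204.9, 56.0]]
plate ((531.1702880859375, 172.11598205566406), (179.7210235595703, 60.34447479248047), 25.870180130004883)
25.289178400356267
base ((513.4053955078125, -185.4700927734375), (110.7825927734375, 262.99591064453125), 81.69593048095703)
29.832085701147555
sc holes [[599.9, 206.6, 26.0], [458.5, 137.0, 26.0]]
[529.17721161 171.83588773  26.        ] 26.199527947532196
sc pegs [[595.2, -202.7, 62.0], [440.0, -179.7, 62.0]]
[ 517.58903512 -191.20424066   62.        ] -8.432936638858491
sc tab [[568.0, 205.4, 58.0]]
amber [[531.0, -5.0, 75.0]]
```

Measured from the top view: plate centre about (531,171.5), angle +25.9°, hole spacing 157.4 mm (158 expected). The pegs' midpoint is about (513.4,-185), angle -8.6°, spacing 156.5 mm. The scene view agrees to 2 mm on the plate but is 4–6 mm off on the pegs, so I'll refine those with the wrist camera. The amber jar at (531,-5) lies on the carry path, so I'll pass above it.

```bash
cat >> h.py <<'E'
from scipy.spatial.transform import Rotation as Ro
def axes(s):
    w,x,y,zz=s['orientation']; return Ro.from_quat([x,y,zz,w]).as_matrix()
def go(s,xyz,ang,p=True):
    """tool-axis shift, turn about tool x so jaw axis (tool y) is at yaw ang+90deg mod 180"""
    R=axes(s); d=R.T@(np.array(xyz)-s['ee_pos'])
    cur=np.degrees(np.arctan2(R[1,1],R[0,1])); want=ang+90
    e=(want-cur+90)%180-90
    # tool x is down => positive turn about x lowers world yaw
    t=-np.radians(e)*np.sign(-R[2,0])
    print('pos',np.round(s['ee_pos'],1),'jaw yaw',round(cur,2),'shift',np.round(d,1),'turn',round(t,4),'q6',round(s['qpos'][5],3),'F',np.round(s['wrist_force'],1),'g',round(s['grip_width'],3),'t',s['clock'],'tilt',np.round(R[:,0],4))
E
python3 - <<'E'
from h import *; from workcell import robot
s=robot.state(); print(np.round(axes(s),3)); go(s,[531,171.5,150],25.9)
E
```

```text
[[-0.001  0.425  0.905]
 [-0.001  0.905 -0.425]
 [-1.    -0.002 -0.   ]]
pos [254.8 542.9 230.4] jaw yaw 64.86 shift [  80.7 -218.8  407.9] turn -0.8908 q6 -0.057 F [-0.5  0.4  0.6] g 1.0 t 0.15 tilt [-8.0e-04 -1.4e-03 -1.0e+00]
```

Call:
carry_out:
  deltas:
    - [1, [0, -25, 48], -0.1]
    - [1, [0, -52, 98], -0.22]
    - [1, [0, -80, 148], -0.34]
    - [1, [0, -107, 200], -0.45]
    - [1, [0, -133, 250], -0.56]

```text
clock: 0.78
ee_pos: [425.5, 314.9, 231.0]
orientation: [0.706, -0.044, 0.706, 0.044]
wrist_force: [1.0, 0.8, 0.1]
grip_width: 1.0
```

Run:
```python
from h import *; from workcell import robot
s=robot.state(); go(s,[531,171.5,150],25.9)
```

```text
pos [425.5 314.9 231. ] jaw yaw 97.16 shift [  81.  -155.4   86.8] turn -0.3272 q6 -1.123 F [1.  0.8 0.1] g 1.0 t 0.775 tilt [-1.e-04 -1.e-04 -1.e+00]
```

Call:
carry_out:
  deltas:
    - [1, [10, -40, 22], -0.08]
    - [1, [30, -90, 50], -0.18]
    - [1, [60, -135, 76], -0.28]
    - [1, [81, -155, 87], -0.327]
    - [1, [81, -155, 87], -0.327]

```text
clock: 1.4
ee_pos: [529.3, 171.5, 147.3]
orientation: [0.688, -0.156, 0.692, 0.156]
wrist_force: [-0.6, 0.4, 0.2]
grip_width: 1.003
```

```bash
cat > look.py <<'E'
import sys
from h import *; from workcell import robot
def look(n,tag):
    c=robot.calibration(n); p,d=robot.camera(n)
    np.savez(f"pics/{tag}.npz",p=p,d=d,K=c["camera_matrix"],D=c["distortion"],r=c["rvec"],t=c["tvec"]); cv2.imwrite(f"pics/{tag}.png",p[:,:,::-1])
if __name__=="__main__": look(sys.argv[1],sys.argv[2])
E
python3 - <<'E'
from h import *; from workcell import robot; from look import look
s=robot.state(); go(s,[531,171.5,150],25.9); look('wrist','w1')
E
```

```text
pos [529.3 171.5 147.3] jaw yaw 115.5 shift [-2.7 -0.7  1.6] turn -0.0069 q6 -1.764 F [-0.6  0.4  0.2] g 1.003 t 1.4 tilt [-0.0051 -0.0014 -1.    ]
```

View pics/w1.png

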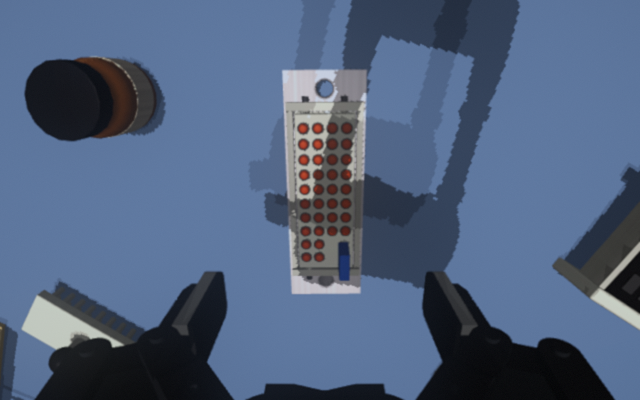

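The wrist view shows the plate set centred, with one hole at (325,88), the other partly hidden near (325,282), and the blue tab at (343,262).

Run:
```python
from h import *
z=load('pics/w1.npz')
H=ray(z,[(325,282),(325,88)],26); print(H, np.linalg.norm(H[0]-H[1]),(H[0]+H[1])/2,np.degrees(np.arctan2(*(H[0]-H[1])[[1,0]])))
C=ray(z,[(283,70),(367,70),(360,293),(293,293)],26); print(C,C.mean(0)); print(np.linalg.norm(C-np.roll(C,1,0),axis=1))
for a,b in((3,0),(2,1)): print(np.degrees(np.arctan2(*(C[a]-C[b])[[1,0]])))
print(ray(z,[(344,245)],58)); R=cv2.Rodrigues(z['r'])[0]; print(-R.T@z['t'],R[2])
```

```text
[[600.72567948 207.35911846  26.        ]
 [456.44106364 138.25285129  26.        ]] 159.98039420874463 [528.58337156 172.80598487  26.        ] 25.592462255862486
[[458.12835443 105.99158883  26.        ]
 [432.38648255 159.81528225  26.        ]
 [597.60229292 239.91454035  26.        ]
 [622.8996352  186.86255311  26.        ]] [527.75419127 173.14599113  26.        ]
[183.54750837  59.6626679  183.60870117  58.77472991]
26.142146147929015
25.864846919864974
[[548.77177017 197.74555471  58.        ]]
[453.04074505 135.66921395 290.25783848] [ 0.29247533  0.14107526 -0.94580968]
```

Call:
carry_out:
  deltas:
    - [1, [40, 0, 0.5], -0.007]
    - [1, [80, 0, 0.5], -0.007]
    - [1, [115, 0, 0.5], -0.007]
    - [1, [130, 0, 0.5], -0.007]
    - [1, [130, 0, 0.5], -0.007]

```text
clock: 2.08
ee_pos: [529.9, 174.2, 20.5]
orientation: [0.689, -0.16, 0.689, 0.16]
wrist_force: [-0.1, -0.3, 0.7]
grip_width: 0.996
```

Run:
```python
from h import *; from workcell import robot; from look import look
s=robot.state(); go(s,[529.5,172,2],25.9); look('wrist','w2')
```

```text
pos [529.9 174.2  20.5] jaw yaw 116.12 shift [18.5 -1.8 -1.3] turn 0.0039 q6 -1.77 F [-0.1 -0.3  0.7] g 0.996 t 2.075 tilt [-5.e-04  0.e+00 -1.e+00]
```

View pics/w2.png

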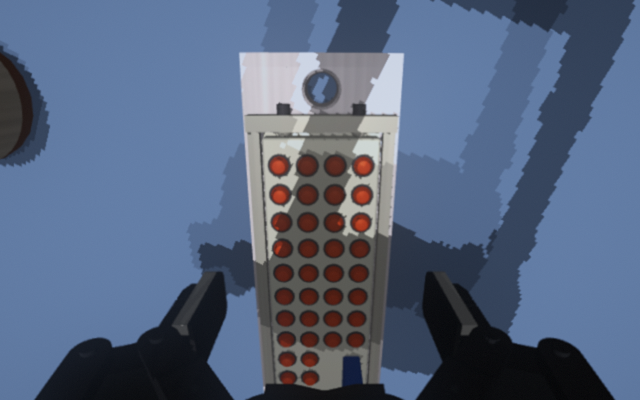

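The plate sits centred between the open fingers, with the visible hole at (321,89). I'll go down and close.

Call:
carry_out:
  deltas:
    - [1, [9, -1, -0.5], 0.004]
    - [1, [18, -1.5, -1], 0.004]
    - [1, [18, -1.5, -1], 0.004]
    - [0.5, [18, -1.5, -1], 0.004]
    - [0.3, [18, -1.5, -1], 0.004]

```text
clock: 2.75
ee_pos: [530.4, 171.9, 3.1]
orientation: [0.69, -0.158, 0.689, 0.158]
wrist_force: [2.0, 1.3, 9.9]
grip_width: 0.685
```

Call:
carry_out:
  deltas:
    - [0, [0, 0, 0], 0]
    - [0, [0, 0, 0], 0]
    - [0, [0, 0, 0], 0]
    - [0, [0, 0, 0], 0]
    - [0, [0, 0, 0], 0]

```text
clock: 3.38
ee_pos: [530.4, 171.9, 3.0]
orientation: [0.69, -0.158, 0.689, 0.158]
wrist_force: [-1.5, 0.4, 6.1]
grip_width: 0.686
```

Run:
```python
from h import *; from workcell import robot; from look import look
s=robot.state(); go(s,[513.4,-185,150],-8.6); look('wrist','w3')
```

```text
pos [530.4 171.9   3. ] jaw yaw 115.85 shift [-147.2 -313.7 -170.8] turn 0.6013 q6 -1.77 F [-1.5  0.4  6.1] g 0.686 t 3.375 tilt [ 1.1e-03  5.0e-04 -1.0e+00]
```

View pics/w3.png

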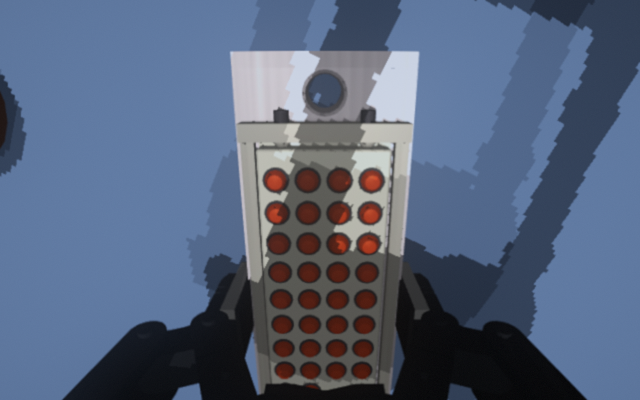

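Gripped at an opening of about 60 mm. I'll lift straight up.

Call:
carry_out:
  deltas:
    - [0, [-4, 0, 0], 0]
    - [0, [-20, 0, 0], 0]
    - [0, [-60, 0, 0], 0]
    - [0, [-110, 0, 0], 0]
    - [0, [-147, 0, 0], 0]

```text
clock: 4.05
ee_pos: [530.1, 171.5, 151.6]
orientation: [0.69, -0.158, 0.689, 0.158]
wrist_force: [-1.2, -0.1, -7.7]
grip_width: 0.688
```

Run:
```python
from h import *; from workcell import robot; from look import look
s=robot.state(); go(s,[513.4,-185,150],-8.6);
```

```text
pos [530.1 171.5 151.6] jaw yaw 115.85 shift [   1.5 -313.6 -170.4] turn 0.6013 q6 -1.77 F [-1.2 -0.1 -7.7] g 0.688 t 4.05 tilt [ 9.e-04  0.e+00 -1.e+00]
```

Call:
carry_out:
  deltas:
    - [0, [0, -25, -14], 0.06]
    - [0, [0, -70, -38], 0.16]
    - [0, [0, -120, -65], 0.28]
    - [0, [0, -170, -92], 0.39]
    - [0, [0, -205, -111], 0.47]

```text
clock: 4.68
ee_pos: [518.6, -63.6, 149.0]
orientation: [0.707, 0.008, 0.708, -0.008]
wrist_force: [1.5, 0.4, -8.9]
grip_width: 0.684
```

Run:
```python
from h import *; from workcell import robot; from look import look
s=robot.state(); go(s,[513.4,-185,150],-8.6);look('wrist','w4')
```

```text
pos [518.6 -63.6 149. ] jaw yaw 88.66 shift [  -0.9 -121.4   -2.4] turn 0.1267 q6 -1.734 F [ 1.5  0.4 -8.9] g 0.684 t 4.675 tilt [-1.3e-03 -5.0e-04 -1.0e+00]
```

View pics/w4.png

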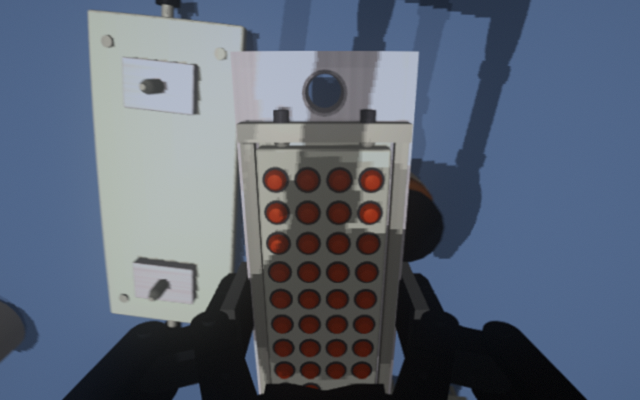

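Run:
```python
from h import *
z=load('pics/w4.npz');p=z['p'][:,:,::-1]
a=cv2.resize(p[40:130,100:220],None,fx=6,fy=3,interpolation=cv2.INTER_CUBIC)
a=cv2.resize(p[50:120,105:215],None,fx=6,fy=6,interpolation=cv2.INTER_CUBIC)[:300,:400]
a=cv2.resize(p[55:120,115:205],None,fx=4.4,fy=4.4,interpolation=cv2.INTER_CUBIC)
b=cv2.resize(p[250:315,115:205],None,fx=4.4,fy=4.4,interpolation=cv2.INTER_CUBIC)
c=cv2.resize(p[45:155,225:425],None,fx=3.96,fy=3.96/2*1,interpolation=cv2.INTER_CUBIC)
c=c[:, :a.shape[1]*2]
c=cv2.copyMakeBorder(c,0,0,0,a.shape[1]*2-c.shape[1],0)
cv2.imwrite('pics/z4.png',np.vstack([np.hstack([a,b]),c]))
```

```text
(no output)
```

View pics/z4.png

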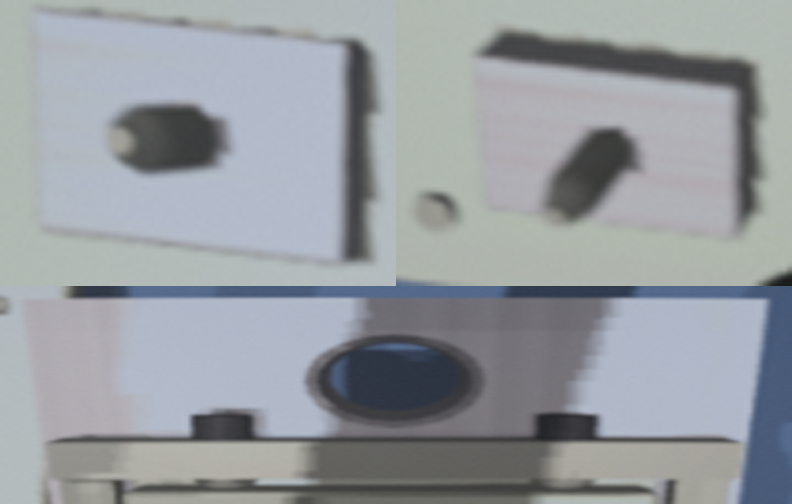

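Run:
```python
from h import *
z=load('pics/w4.npz')
f=lambda x,y,y0:((x+.5)/4.4-.5+115,(y+.5)/4.4-.5+y0)
T=ray(z,[f(558-396,210,250),f(122,139,55)],64); print(T,(T[0]+T[1])/2,np.linalg.norm(T[0]-T[1]),np.degrees(np.arctan2(*(T[0]-T[1])[[1,0]])))
B1=ray(z,[f(*c,55) for c in((35,8),(345,40),(343,262),(42,230))],42)
B2=ray(z,[f(c[0]-396,c[1],250) for c in((478,57),(740,87),(735,237),(487,205))],42)
b1,b2=B1.mean(0),B2.mean(0);print(b1,b2,(b1+b2)/2,np.linalg.norm(b1-b2),np.degrees(np.arctan2(*(b2-b1)[[1,0]])))
for B in(B1,B2): print(np.linalg.norm(B-np.roll(B,1,0),axis=1))
h=ray(z,[(324.1,92)],172);print('hole',h)
C=ray(z,[(232,52),(418,52)],172);print(C,np.linalg.norm(C[0]-C[1]),np.degrees(np.arctan2(*(C[0]-C[1])[[1,0]])))
C=ray(z,[(237,124),(412,124)],179);print(C,np.linalg.norm(C[0]-C[1]))
print(C.mean(0))
d=z['d']
for uv in((300,70),(160,120),(135,70)): print(uv,deproj(z,[uv],[d[uv[1],uv[0]]]))
z=load('pics/w3.npz');print(ray(z,[(325,92)],26),'tcp 530.4 171.9 115.85')
```

```text
[[ 587.91871772 -198.20467073   64.        ]
 [ 433.20134301 -175.34070868   64.        ]] [ 510.56003037 -186.77268971   64.        ] 156.39765598347446 -8.406265415940348
[ 433.27306279 -175.37572127   42.        ] [ 589.10612252 -198.62814383   42.        ] [ 511.18959265 -187.00193255   42.        ] 157.55829924284316 -8.48669847331879
[33.67686617 48.5080907  33.58484119 48.91970888]
[32.71765473 49.32639157 33.50250232 48.54716964]
hole [[437.18000097 -61.12991037 172.        ]]
[[424.06078032 -90.1378787  172.        ]
 [425.38097038 -30.98138485 172.        ]] 59.171223287294346 -91.27845245899275
[[446.0017877  -88.93970799 179.        ]
 [447.2461136  -33.48655648 179.        ]] 55.467110600722876
[446.62395065 -61.21313224 179.        ]
(300, 70) [[430.15620851 -68.72937917 171.79540209]]
(160, 120) [[ 457.36997654 -181.82911975   32.89438129]]
(135, 70) [[ 422.309832   -190.08704823   41.33307512]]
[[456.96437575 137.31930437  26.        ]] tcp 530.4 171.9 115.85
```

The wrist view gives the seat at about (511,-187), yaw -8.5° (block spacing 157.6 mm, blocks 33.5×49 mm), and the held plate's centre about 2.4 mm behind the TCP along x. The camera stands almost directly over the near hole, so I'll hover just above the pegs and look through it.

Run:
```python
from h import *; from workcell import robot; from look import look
s=robot.state(); go(s,[513.3,-187,82],-8.5)
```

```text
pos [518.3 -68.2 149. ] jaw yaw 88.3 shift [  67.6 -118.5   -1.3] turn 0.1187 q6 -1.734 F [-0.1 -6.4 -8.8] g 0.689 t 4.725 tilt [-0.0019 -0.0053 -1.    ]
```

Call:
carry_out:
  deltas:
    - [0, [0, -30, 0], 0.04]
    - [0, [10, -80, 0], 0.1]
    - [0, [35, -115, -1], 0.119]
    - [0, [55, -120, -1.5], 0.119]
    - [0, [60, -120, -1.5], 0.119]

```text
clock: 5.35
ee_pos: [514.4, -180.5, 86.8]
orientation: [0.704, 0.05, 0.707, -0.048]
wrist_force: [-0.3, 0.0, -8.5]
grip_width: 0.683
```

Call:
carry_out:
  deltas:
    - [0, [0, 0, 0], 0]
    - [0, [0, 0, 0], 0]
    - [0, [0, 0, 0], 0]
    - [0, [0, 0, 0], 0]
    - [0, [0, 0, 0], 0]

```text
clock: 5.98
ee_pos: [515.9, -181.1, 89.5]
orientation: [0.706, 0.049, 0.705, -0.049]
wrist_force: [-0.6, -0.8, -8.4]
grip_width: 0.687
```

Run:
```python
from h import *; from workcell import robot; from look import look
s=robot.state(); look('wrist','w5'); go(s,[513.3,-188,82],-8.5)
z=load('pics/w5.npz');p=z['p'][:,:,::-1]
cv2.imwrite('pics/w5z.png',cv2.resize(p[40:130,220:430],None,fx=3.8,fy=3.8,interpolation=cv2.INTER_CUBIC))
```

```text
pos [ 515.9 -181.1   89.5] jaw yaw 82.12 shift [ 7.5 -7.2 -1.6] turn 0.0108 q6 -1.833 F [-0.6 -0.8 -8.4] g 0.687 t 5.975 tilt [ 3.e-04 -2.e-04 -1.e+00]
```

View pics/w5.png

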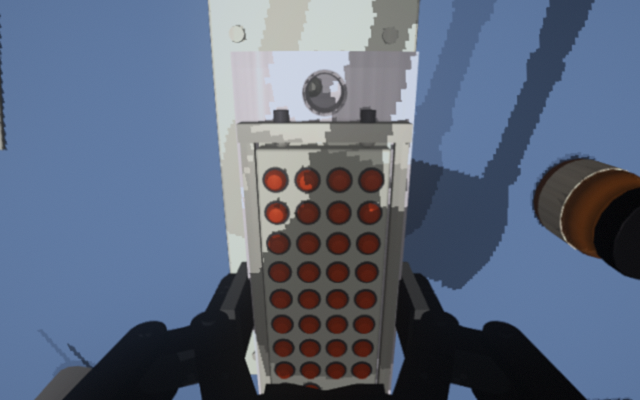

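View pics/w5z.png

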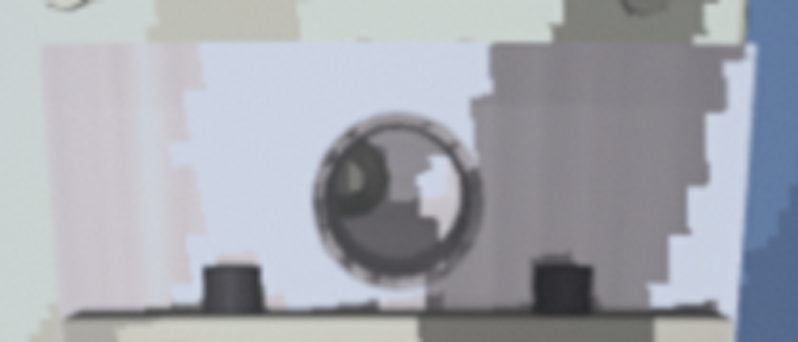

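The near peg's tip shows through the hole, left of its centre: tip at zoom (352,178), hole centre at (398,200).

Run:
```python
from h import *
z=load('pics/w5.npz')
f=lambda x,y:((x+.5)/3.8-.5+220,(y+.5)/3.8-.5+40)
a=ray(z,[f(352,178)],64);b=ray(z,[f(398,200)],112.5);print(a,b,a-b)
u=np.array([np.cos(np.radians(-8.5)),np.sin(np.radians(-8.5))])
v=np.array([np.cos(np.radians(82.12-90)),np.sin(np.radians(82.12-90))])
print('hole rel tcp (plate frame)',(b[0,:2]-[515.9,-181.1])@v,(b[0,:2]-[515.9,-181.1])@np.array([-v[1],v[0]]))
print('seat from near peg',a[0,:2]+79*u,'plate ctr',b[0,:2]+79*v,'tcp target',np.array([515.9,-181.1])+a[0,:2]+79*u-b[0,:2]-79*v)
# deck edges right/left angle at z=32
E=ray(z,[(209,10),(222,200),(228,262)],32);print(E,np.degrees(np.arctan2(*(E[2]-E[0])[[1,0]])))
```

```text
[[ 433.52448674 -174.58480686   64.        ]] [[ 435.25827442 -169.29235336  112.5       ]] [[ -1.73378768  -5.2924535  -48.5       ]]
hole rel tcp (plate frame) -81.49907042257922 0.6402689471889804
seat from near peg [ 511.65673994 -186.26175034] plate ctr [ 513.51230744 -180.12315735] tcp target [ 514.0444325  -187.23859299]
[[ 388.40519245 -222.9928333    32.        ]
 [ 491.05385236 -239.34189338   32.        ]
 [ 532.91301479 -245.38911797   32.        ]] -8.809792971697405
```

Call:
carry_out:
  deltas:
    - [0, [0, -3, -0.5], 0.005]
    - [0, [5, -6, -1.2], 0.011]
    - [0, [10, -6.4, -1.2], 0.011]
    - [0, [10, -6.4, -1.2], 0.011]
    - [0, [10, -6.4, -1.2], 0.011]

```text
clock: 6.65
ee_pos: [513.7, -187.3, 79.2]
orientation: [0.705, 0.053, 0.705, -0.053]
wrist_force: [-0.1, -0.3, -8.9]
grip_width: 0.682
```

```bash
cat > chk.py <<'E'
import sys
from h import *; from workcell import robot; from look import look
t=sys.argv[1]; s=robot.state(); look('wrist',t); go(s,[513.8,-187.3,45],-8.5)
z=load(f'pics/{t}.npz');p=z['p'][:,:,::-1]
cv2.imwrite(f'pics/{t}z.png',cv2.resize(p[40:130,220:430],None,fx=3.8,fy=3.8,interpolation=cv2.INTER_CUBIC))
E
python3 chk.py w6
```

```text
pos [ 513.7 -187.3   79.2] jaw yaw 81.47 shift [34.2  0.   0.1] turn -0.0004 q6 -1.834 F [-0.1 -0.3 -8.9] g 0.682 t 6.65 tilt [-2.e-04  1.e-04 -1.e+00]
```

View pics/w6z.png

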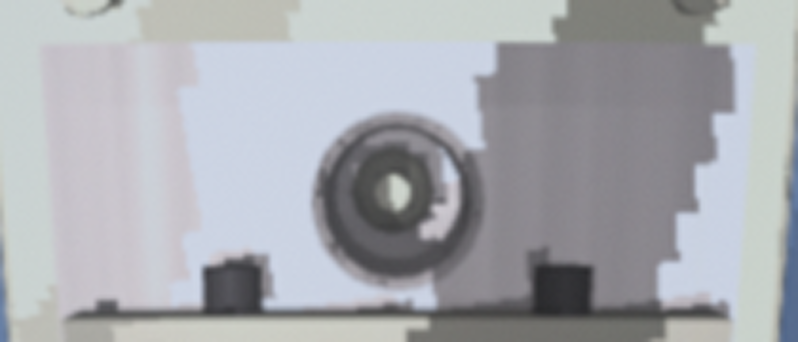

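The peg is now centred in the hole, at (395,190) against (398,200), which fits the expected parallax. I'll lower it in steps.

Call:
carry_out:
  deltas:
    - [0, [5, 0, 0], 0]
    - [0, [10, 0, 0], 0]
    - [0, [14, 0, 0], 0]
    - [0, [18, 0, 0], 0]
    - [0, [20, 0, 0], 0]

```text
clock: 7.32
ee_pos: [513.6, -187.3, 58.8]
orientation: [0.705, 0.053, 0.705, -0.052]
wrist_force: [0.3, 0.6, -9.0]
grip_width: 0.685
```

```bash
python3 chk.py w7
```

```text
pos [ 513.6 -187.3   58.8] jaw yaw 81.47 shift [13.8  0.   0.2] turn -0.0004 q6 -1.834 F [ 0.3  0.6 -9. ] g 0.685 t 7.325 tilt [-5.e-04  2.e-04 -1.e+00]
```

View pics/w7z.png

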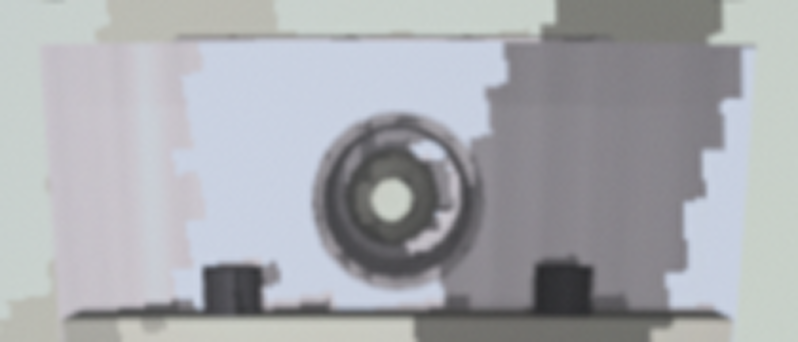

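No contact yet, and the peg has entered the hole about 0.5 mm left of centre. A small trim, then lower.

Call:
carry_out:
  deltas:
    - [0, [3, -0.5, 0], 0]
    - [0, [6, -0.5, 0], 0]
    - [0, [9, -0.5, 0], 0]
    - [0, [11, -0.5, 0], 0]
    - [0, [12, -0.5, 0], 0]

```text
clock: 8.0
ee_pos: [513.6, -187.8, 47.1]
orientation: [0.705, 0.053, 0.705, -0.053]
wrist_force: [0.4, -0.1, -8.6]
grip_width: 0.687
```

Call:
carry_out:
  deltas:
    - [0, [0.5, 0, 0], 0]
    - [0, [1, 0, 0], 0]
    - [0, [1.5, 0, 0], 0]
    - [0, [2, 0, 0], 0]
    - [0, [2.5, 0, 0], 0]

```text
clock: 8.62
ee_pos: [513.7, -187.9, 45.1]
orientation: [0.705, 0.053, 0.705, -0.053]
wrist_force: [-1.3, 0.0, -4.8]
grip_width: 0.684
```

```bash
python3 chk.py w8
```

```text
pos [ 513.7 -187.9   45.1] jaw yaw 81.48 shift [0.1 0.6 0. ] turn -0.0004 q6 -1.835 F [-1.3  0.  -4.8] g 0.684 t 8.625 tilt [ 1.e-04 -1.e-04 -1.e+00]
```

View pics/w8.png

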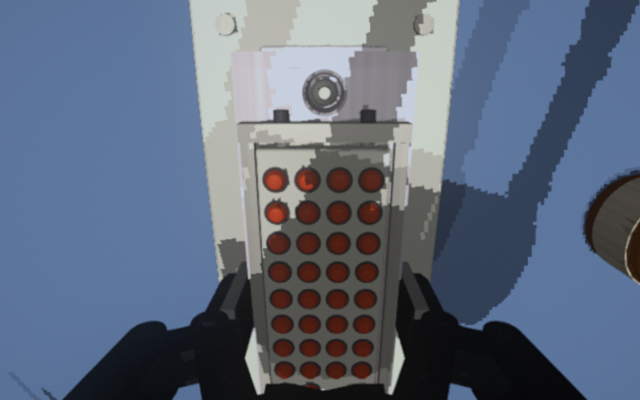

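Contact has begun: the load fell from 8.6 N to 4.8 N at z 45.1, as expected. The peg is centred at (324,93). I'll press a little further.

Call:
carry_out:
  deltas:
    - [0, [0.5, 0, 0], 0]
    - [0, [1, 0, 0], 0]
    - [0, [1.5, 0, 0], 0]
    - [0, [1.5, 0, 0], 0]
    - [0, [1.5, 0, 0], 0]

```text
clock: 9.3
ee_pos: [513.9, -188.0, 45.0]
orientation: [0.706, 0.052, 0.705, -0.053]
wrist_force: [-4.7, 1.5, 2.8]
grip_width: 0.683
```

Seated with a slight press. Opening, then rising.

Call:
carry_out:
  deltas:
    - [0.75, [0, 0, 0], 0]
    - [0.85, [0, 0, 0], 0]
    - [1, [0, 0, 0], 0]
    - [1, [0, 0, 0], 0]
    - [1, [-5, 0, 0], 0]

```text
clock: 9.93
ee_pos: [513.4, -187.8, 48.0]
orientation: [0.705, 0.053, 0.705, -0.052]
wrist_force: [0.6, 0.3, -0.1]
grip_width: 0.996
```

Call:
carry_out:
  deltas:
    - [1, [-20, 0, 0], 0]
    - [1, [-50, 0, 0], 0]
    - [1, [-90, 0, 0], 0]
    - [1, [-100, 0, 0], 0]
    - [1, [-100, 0, 0], 0]

```text
clock: 10.55
ee_pos: [514.1, -188.1, 149.6]
orientation: [0.706, 0.052, 0.704, -0.053]
wrist_force: [0.3, -0.4, -0.5]
grip_width: 0.998
```

```bash
python3 chk.py w9; python3 look.py top t9;python3 look.py scene s9
python3 - <<'E'
from h import *
a=load('pics/t9.npz')['p'][170:270,345:435,::-1]; b=load('pics/s9.npz')['p'][180:280,220:330,::-1]
cv2.imwrite('pics/ts9.png',np.hstack([cv2.resize(a,None,fx=4,fy=4,interpolation=2),cv2.resize(b,None,fx=4,fy=4,interpolation=2)]))
E
```

```text
pos [ 514.1 -188.1  149.6] jaw yaw 81.47 shift [104.6   0.8  -0.7] turn -0.0004 q6 -1.835 F [ 0.3 -0.4 -0.5] g 0.998 t 10.55 tilt [ 0.0023 -0.001  -1.    ]
```

View pics/w9.png

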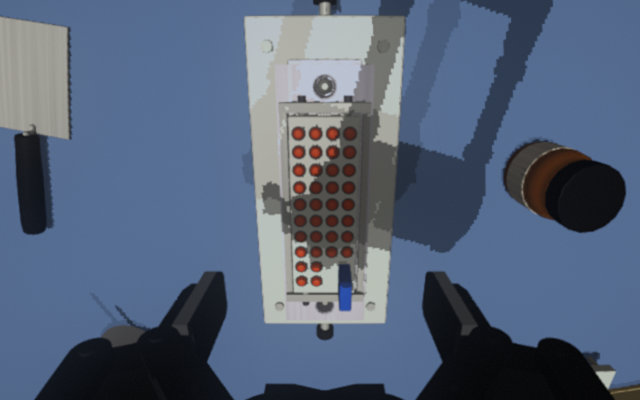

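View pics/ts9.png

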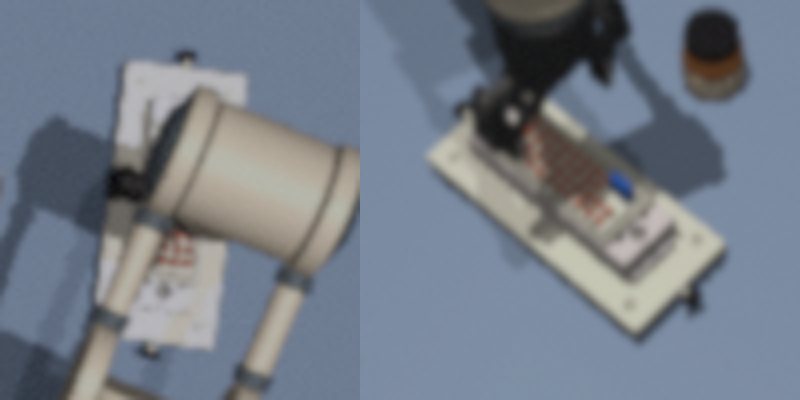

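Both pegs show in the holes, at (324,86) and (324,306), and the plate lies flat on the blocks. Next, the tab.

Run:
```python
from h import *
z=load('pics/w9.npz');p=z['p'];d=z['d']
cv2.imwrite('pics/w9z.png',cv2.resize(p[240:320,290:390,::-1],None,fx=7,fy=7,interpolation=cv2.INTER_CUBIC))
P=p.astype(int); m=(P[:,:,2]>P[:,:,0]+60)&(P[:,:,2]>P[:,:,1]+35); m[:,:320]=0;m[:,370:]=0;m[:240]=0;m[320:]=0
ys,xs=np.nonzero(m); W=deproj(z,np.c_[xs,ys],d[ys,xs]); print(len(xs),xs.min(),xs.max(),ys.min(),ys.max())
t=W[W[:,2]>96]; print(len(t),t.mean(0),t.min(0),t.max(0)); print(W.min(0),W.max(0))
for uv in((300,70),(300,300),(330,240)): print(deproj(z,[uv],[d[uv[1],uv[0]]]))
T=np.array(cv2.minAreaRect(t[:,:2].astype(np.float32))[0]); print(cv2.minAreaRect(t[:,:2].astype(np.float32)))
H=ray(z,[(324,86),(324,306)],68); print(H,H.mean(0),np.linalg.norm(H[0]-H[1]))
```

```text
308 339 351 284 310
300 [ 562.49605178 -181.09135684  100.06635204] [ 552.50585108 -185.46049219   96.00743511] [ 572.30271812 -176.32371058  101.53530977]
[ 552.50585108 -185.46049219   94.25538036] [ 572.30271812 -176.32371058  101.53530977]
[[ 422.130338   -188.40749795   67.54554916]]
[[ 577.90170002 -214.77936234   74.32856444]]
[[ 530.46448581 -185.90733824   79.88599462]]
((562.277587890625, -181.03683471679688), (7.544210910797119, 20.04170036315918), 79.42374420166016)
[[ 433.45582206 -175.47536982   68.        ]
 [ 590.20143552 -198.86321365   68.        ]] [ 511.82862879 -187.16929173   68.        ] 158.48084609794725
```

View pics/w9z.png

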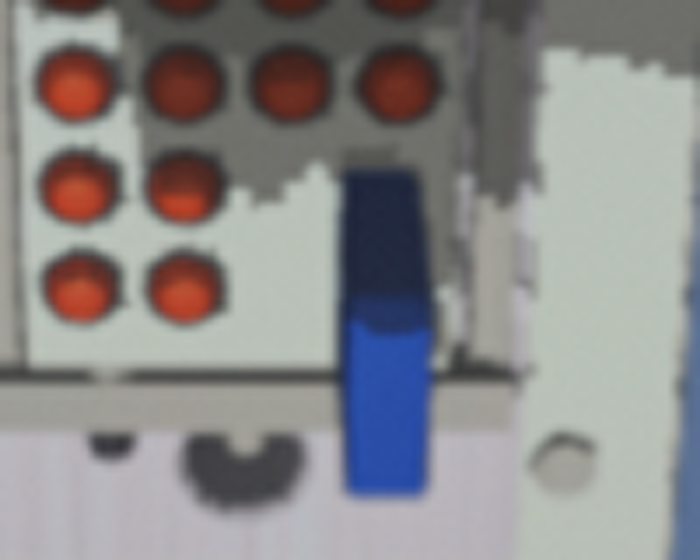

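Depth readings show the lower plate top at z 67.5 (68 expected when home) and the tab top centred at (562.4,-181.0,100). The tool can't tilt, so I'll grip only the outer, upper part of the tab, a small patch that lets the plate pivot, and follow the arc about the far end.

Run:
```python
from h import *; from workcell import robot
s=robot.state(); go(s,[574.2,-183.4,90],-8.5); print(np.round(axes(s),3))
```

```text
pos [ 513.  -187.6  146.5] jaw yaw 81.47 shift [56.4 13.2 60.1] turn -0.0005 q6 -1.835 F [-0.9  0.7 -0.8] g 1.003 t 10.7 tilt [-0.0025  0.0011 -1.    ]
[[-0.003  0.148  0.989]
 [ 0.001  0.989 -0.148]
 [-1.     0.001 -0.003]]
```

Call:
carry_out:
  deltas:
    - [0.4, [0, 7, 30], 0]
    - [0.4, [0, 13.2, 60], 0]
    - [0.4, [15, 13.2, 60], 0]
    - [0.4, [25, 13.2, 60], 0]
    - [0.4, [25, 13.2, 60], 0]

```text
clock: 11.32
ee_pos: [573.3, -183.5, 121.0]
orientation: [0.704, 0.053, 0.706, -0.052]
wrist_force: [-1.4, -0.4, 0.5]
grip_width: 0.399
```

Call:
carry_out:
  deltas:
    - [0.4, [0, 0, 0], 0]
    - [0.4, [0, 0, 0], 0]
    - [0.4, [0, 0, 0], 0]
    - [0.4, [0, 0, 0], 0]
    - [0.4, [0, 0, 0], 0]

```text
clock: 11.95
ee_pos: [575.0, -183.7, 123.4]
orientation: [0.705, 0.053, 0.705, -0.053]
wrist_force: [-0.2, 0.1, -0.2]
grip_width: 0.403
```

Run:
```python
from h import *; from workcell import robot; from look import look
s=robot.state(); go(s,[574.2,-183.4,90],-8.5); look('wrist','w10'); look('scene','s10')
b=load('pics/s10.npz')['p'][180:280,220:360,::-1]
cv2.imwrite('pics/s10z.png',cv2.resize(b,None,fx=5.5,fy=5.5,interpolation=2))
```

```text
pos [ 575.  -183.7  123.4] jaw yaw 81.48 shift [33.4  0.2 -0.8] turn -0.0004 q6 -1.788 F [-0.2  0.1 -0.2] g 0.403 t 11.95 tilt [ 1.e-04 -0.e+00 -1.e+00]
```

View pics/w10.png

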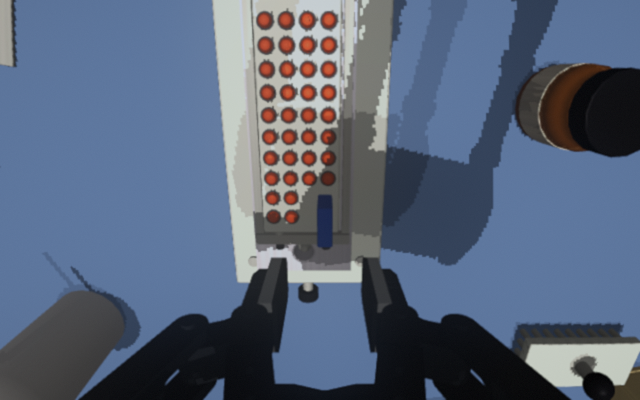

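View pics/s10z.png

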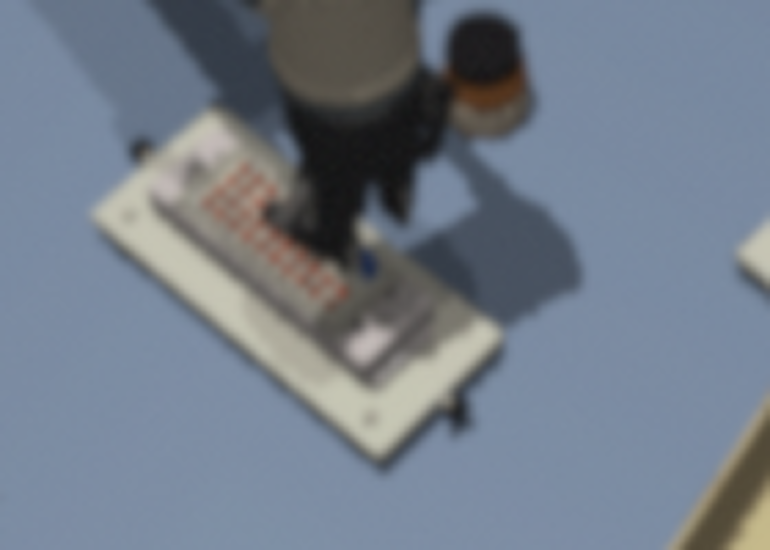

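The tab at (325,222) is centred between the fingers. Descending, then closing.

Call:
carry_out:
  deltas:
    - [0.4, [8, 0.2, -0.5], 0]
    - [0.4, [18, 0.2, -0.5], 0]
    - [0.4, [27, 0.2, -0.5], 0]
    - [0.4, [33, 0.2, -0.5], 0]
    - [0.4, [33, 0.2, -0.5], 0]

```text
clock: 12.68
ee_pos: [574.1, -183.3, 89.3]
orientation: [0.705, 0.053, 0.706, -0.052]
wrist_force: [1.1, 0.2, -0.2]
grip_width: 0.398
```

Call:
carry_out:
  deltas:
    - [0.4, [0, 0, 0], 0]
    - [0.25, [0, 0, 0], 0]
    - [0.18, [0, 0, 0], 0]
    - [0.14, [0, 0, 0], 0]
    - [0.12, [0, 0, 0], 0]

```text
clock: 13.3
ee_pos: [574.5, -183.4, 90.3]
orientation: [0.705, 0.053, 0.705, -0.053]
wrist_force: [-0.3, -0.6, 0.4]
grip_width: 0.119
```

Run:
```python
from h import *; from workcell import robot; from look import look
s=robot.state(); go(s,[574.2,-183.4,90],-8.5); look('wrist','w11')
```

```text
pos [ 574.5 -183.4   90.3] jaw yaw 81.47 shift [ 0.3 -0.  -0.3] turn -0.0004 q6 -1.787 F [-0.3 -0.6  0.4] g 0.119 t 13.3 tilt [ 1.e-04 -0.e+00 -1.e+00]
```

View pics/w11.png

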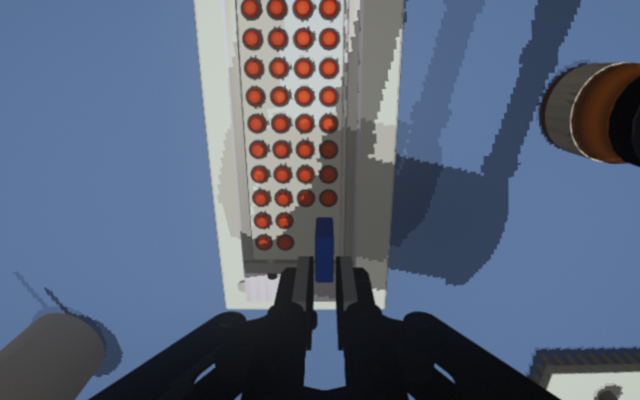

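The outer part of the tab (rows 257–282) lies between the pads. Closing.

Call:
carry_out:
  deltas:
    - [0.09, [0, 0, 0], 0]
    - [0, [0, 0, 0], 0]
    - [0, [0, 0, 0], 0]
    - [0, [0, 0, 0], 0]
    - [0, [0, 0, 0], 0]

```text
clock: 13.98
ee_pos: [574.5, -183.4, 90.4]
orientation: [0.705, 0.053, 0.705, -0.053]
wrist_force: [0.8, 0.6, -0.3]
grip_width: 0.058
```

Call:
carry_out:
  deltas:
    - [0, [-0.5, 0, -0.5], 0]
    - [0, [-1, 0, -1], 0]
    - [0, [-2, 0, -1.5], 0]
    - [0, [-3, 0, -1.8], 0]
    - [0, [-3.5, 0, -2], 0]

```text
clock: 14.6
ee_pos: [572.7, -183.2, 94.0]
orientation: [0.705, 0.053, 0.705, -0.053]
wrist_force: [2.2, -0.9, -0.5]
grip_width: 0.063
```

Run:
```python
from h import *; from workcell import robot; from look import look
s=robot.state(); go(s,[574.2,-183.4,90],-8.5); look('wrist','w12'); look('scene','s12')
b=load('pics/s12.npz')['p'][180:280,220:360,::-1]
cv2.imwrite('pics/s12z.png',cv2.resize(b,None,fx=5.5,fy=5.5,interpolation=2))
```

```text
pos [ 572.7 -183.2   94. ] jaw yaw 81.48 shift [ 4.  -0.   1.5] turn -0.0004 q6 -1.788 F [ 2.2 -0.9 -0.5] g 0.063 t 14.6 tilt [ 7.e-04 -2.e-04 -1.e+00]
```

View pics/w12.png

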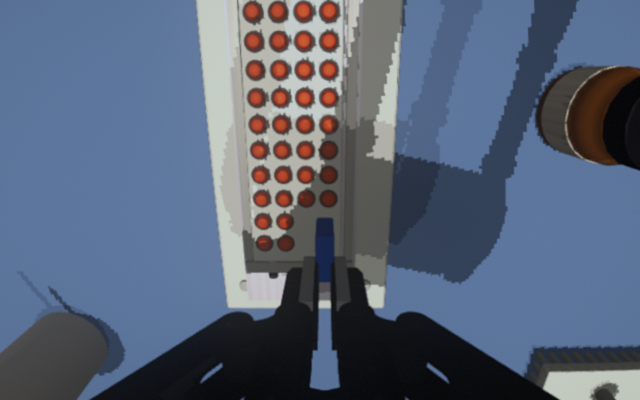

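View pics/s12z.png

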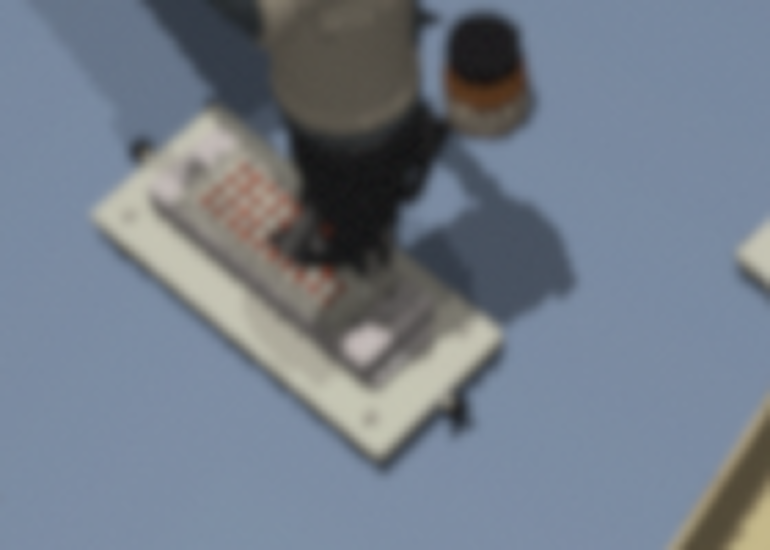

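```bash
cat > tilt.py <<'E'
import sys
from h import *
def fit(P):
    A=np.c_[P[:,:2]-P[:,:2].mean(0),np.ones(len(P))]; w=np.ones(len(P),bool)
    for _ in range(6):
        c=np.linalg.lstsq(A[w],P[w,2],rcond=None)[0]; r=P[:,2]-A@c; w=abs(r)<max(1.,2*np.median(abs(r[w])))
    u=np.array([np.cos(np.radians(-8.5)),np.sin(np.radians(-8.5))]); v=np.array([-u[1],u[0]])
    return P.mean(0),np.degrees(np.arctan(c[:2]@u)),np.degrees(np.arctan(c[:2]@v)),np.std(r[w])
def caps(f,vmax=260):
    z=load(f'pics/{f}.npz');p=z['p'].astype(int);d=z['d']
    m=(p[:,:,0]>p[:,:,1]*1.8)&(p[:,:,0]>60)&(d>0); m[:,:200]=0;m[:,400:]=0;m[vmax:]=0
    ys,xs=np.nonzero(m); P=deproj(z,np.c_[xs,ys],d[ys,xs]); return P
if __name__=="__main__":
    for f in sys.argv[1:]:
        P=caps(f); a=fit(P); u=np.array([.989,-.148]); s=(P[:,:2]-[511.8,-187])@u
        print(f,len(P),'mean',np.round(a[0],1),'tilt_x %.2f tilt_y %.2f sd %.2f'%a[1:],'s',s.min().round(1),s.max().round(1),'z near',P[s<s.min()+15,2].mean().round(1),'z tab end',P[s>s.max()-15,2].mean().round(1))
E
python3 tilt.py w9 w10 w11 w12
```

```text
w9 2279 mean [ 496.3 -185.5   78.5] tilt_x 0.26 tilt_y 0.10 sd 0.52 s -55.1 31.5 z near 78.4 z tab end 78.6
w10 4417 mean [ 502.6 -186.7   78.4] tilt_x 0.06 tilt_y 0.04 sd 0.52 s -55.0 55.2 z near 78.4 z tab end 78.6
w11 6639 mean [ 501.4 -186.5   78.4] tilt_x 0.08 tilt_y -0.08 sd 0.53 s -54.8 54.0 z near 78.4 z tab end 78.5
w12 6375 mean [ 500.8 -186.4   80. ] tilt_x 1.82 tilt_y 0.02 sd 0.53 s -56.1 53.2 z near 78.8 z tab end 81.9
```

That worked: the cap plate has tilted 1.8° with its far end still down (78.8 against 78.4). I'll continue along the arc.

Call:
carry_out:
  deltas:
    - [0, [-1.5, 0, -0.5], 0]
    - [0, [-3, 0, -1], 0]
    - [0, [-4.5, 0, -1.5], 0]
    - [0, [-6, 0, -2], 0]
    - [0, [-7, 0, -2.4], 0]

```text
clock: 15.32
ee_pos: [570.1, -182.8, 100.8]
orientation: [0.705, 0.053, 0.705, -0.053]
wrist_force: [2.8, 0.1, -1.6]
grip_width: 0.061
```

```bash
python3 - <<'E'
from h import *; from workcell import robot; from look import look
s=robot.state(); go(s,[574.2,-183.4,90],-8.5); look('wrist','w13')
E
python3 tilt.py w13
```

```text
pos [ 570.1 -182.8  100.8] jaw yaw 81.47 shift [10.8  0.   4.2] turn -0.0005 q6 -1.789 F [ 2.8  0.1 -1.6] g 0.061 t 15.325 tilt [-1.e-04  0.e+00 -1.e+00]
w13 6055 mean [ 500.  -186.4   83.1] tilt_x 5.15 tilt_y 0.14 sd 0.53 s -57.8 51.6 z near 79.6 z tab end 88.1
```

Tilted 5.2° with the far end still in the recess. A little more, then ease +x off the far plungers and lift.

Call:
carry_out:
  deltas:
    - [0, [-1, 0, -0.4], 0]
    - [0, [-2, 0, -0.8], 0]
    - [0, [-3, 0, -1.1], 0]
    - [0, [-3, 0, -1.1], 0]
    - [0, [-3, 0, -1.1], 0]

```text
clock: 16.0
ee_pos: [569.0, -182.6, 103.7]
orientation: [0.705, 0.053, 0.705, -0.053]
wrist_force: [2.7, -0.1, -1.1]
grip_width: 0.063
```

```bash
python3 - <<'E'
from h import *; from workcell import robot; from look import look
s=robot.state(); go(s,[574.2,-183.4,90],-8.5); look('wrist','w14')
E
python3 tilt.py w14
```

```text
pos [ 569.  -182.6  103.7] jaw yaw 81.47 shift [13.7 -0.   5.3] turn -0.0005 q6 -1.789 F [ 2.7 -0.1 -1.1] g 0.063 t 16.0 tilt [-1.e-04  0.e+00 -1.e+00]
w14 5883 mean [ 500.  -186.4   84.5] tilt_x 6.55 tilt_y 0.46 sd 0.53 s -57.9 51.0 z near 80.0 z tab end 90.9
```

Call:
carry_out:
  deltas:
    - [0, [0, 0, 1.5], 0]
    - [0, [0, 0, 3], 0]
    - [0, [-2, 0, 4], 0]
    - [0, [-5, 0, 4], 0]
    - [0, [-9, 0, 4], 0]

```text
clock: 16.68
ee_pos: [572.8, -183.2, 113.0]
orientation: [0.705, 0.053, 0.705, -0.053]
wrist_force: [0.3, 0.1, -0.8]
grip_width: 0.065
```

```bash
python3 - <<'E'
from h import *; from workcell import robot; from look import look
s=robot.state(); go(s,[574.2,-183.4,90],-8.5); look('wrist','w15')
E
python3 tilt.py w15
```

```text
pos [ 572.8 -183.2  113. ] jaw yaw 81.47 shift [23.   0.   1.4] turn -0.0005 q6 -1.788 F [ 0.3  0.1 -0.8] g 0.065 t 16.675 tilt [-4.e-04  1.e-04 -1.e+00]
w15 6454 mean [ 500.1 -186.2   99.4] tilt_x 1.34 tilt_y 0.04 sd 0.53 s -56.2 52.5 z near 98.5 z tab end 100.8
```

The cap plate has come clear and settled at 1.3° from level. Lifting it up.

Call:
carry_out:
  deltas:
    - [0, [-8, 0, 0], 0]
    - [0, [-20, 0, 0], 0]
    - [0, [-35, 0, 0], 0]
    - [0, [-50, 0, 0], 0]
    - [0, [-65, 0, 0], 0]

```text
clock: 17.35
ee_pos: [573.1, -183.3, 179.3]
orientation: [0.705, 0.052, 0.705, -0.053]
wrist_force: [-0.5, 0.5, -1.2]
grip_width: 0.06
```

Call:
carry_out:
  deltas:
    - [0, [-15, 0, 0], 0]
    - [0, [-32, 0, 0], 0]
    - [0, [-48, 0, 0], 0]
    - [0, [-60, 0, 0], 0]
    - [0, [-65, 0, 0], 0]

```text
clock: 17.98
ee_pos: [573.2, -183.3, 243.9]
orientation: [0.706, 0.052, 0.705, -0.053]
wrist_force: [0.5, -0.3, -0.2]
grip_width: 0.062
```

Call:
carry_out:
  deltas:
    - [0, [0, 0, 0], 0]
    - [0, [0, 0, 0], 0]
    - [0, [0, 0, 0], 0]
    - [0, [0, 0, 0], 0]
    - [0, [0, 0, 0], 0]

```text
clock: 18.6
ee_pos: [573.0, -183.2, 242.6]
orientation: [0.705, 0.053, 0.705, -0.053]
wrist_force: [0.3, 0.0, -1.2]
grip_width: 0.062
```

```bash
python3 - <<'E'
from h import *; from workcell import robot; from look import look
s=robot.state(); go(s,[574.2,-183.4,90],-8.5); look('wrist','w16'); look('scene','s16'); look('top','t16')
b=load('pics/s16.npz')['p'][140:280,200:380,::-1]
cv2.imwrite('pics/s16z.png',cv2.resize(b,None,fx=4.2,fy=4.2,interpolation=2)[:590])
E
python3 tilt.py w16
```

```text
pos [ 573.  -183.2  242.6] jaw yaw 81.48 shift [152.6  -0.    1.3] turn -0.0004 q6 -1.788 F [ 0.3  0.  -1.2] g 0.062 t 18.6 tilt [-2.e-04  1.e-04 -1.e+00]
w16 6593 mean [ 500.5 -186.5  229. ] tilt_x 1.38 tilt_y 0.33 sd 0.53 s -56.1 53.4 z near 228.2 z tab end 230.4
```

View pics/w16.png

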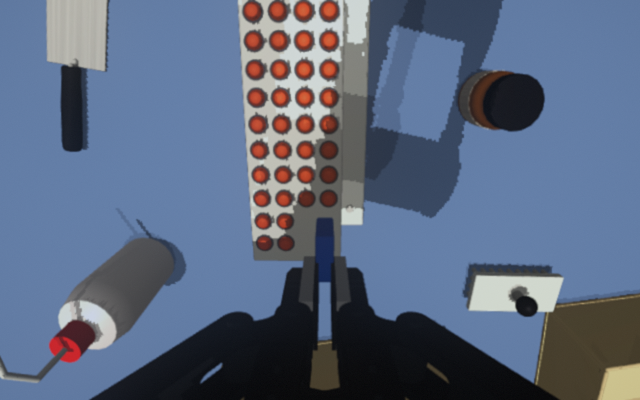

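View pics/s16z.png

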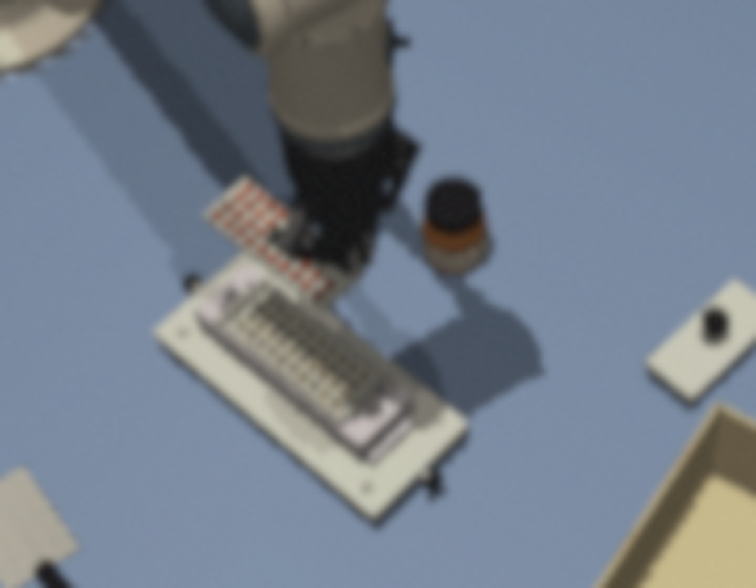

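View pics/t16.png

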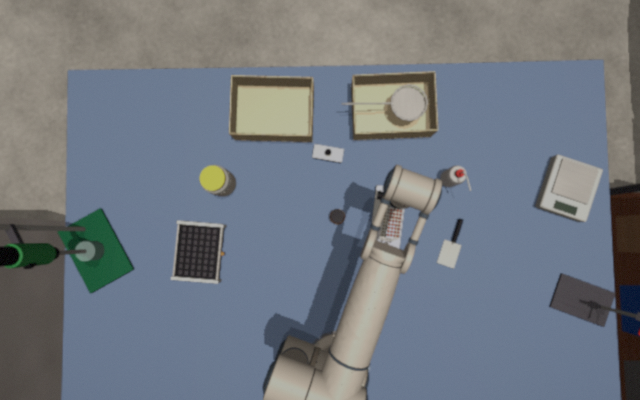

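The cap plate hangs level below the tab grip, the lower plate sits on the base with its capsule rows visible, and the bystanders match the first view. One last depth check on the lower plate, then I hand in.

Run:
```python
from h import *; from workcell import robot
a,b=load('pics/s9.npz'),load('pics/s16.npz')
for z in(a,b):
  P=proj(z,[[578,-181,68],[582,-215,68],[596,-180,68],[601,-214,68],[440,-195,68],[425,-160,68],[620,-160,32]]).round().astype(int)
  print([deproj(z,[tuple(q)],[z['d'][q[1],q[0]]])[0,2].round(1) for q in P])
s=robot.state(); print(s['clock'],np.abs(s['joint_velocities']).max(),s['grip_width']); robot.job_done()
```

```text
[np.float64(75.7), np.float64(71.0), np.float64(73.4), np.float64(64.7), np.float64(224.9), np.float64(222.4), np.float64(41.2)]
[np.float64(79.4), np.float64(69.0), np.float64(68.8), np.float64(60.0), np.float64(76.2), np.float64(68.3), np.float64(33.6)]
18.75 0.0022947270382350916 0.06264172631903726
the job is handed in; nothing more can be done
```

The lower plate is on its pegs, and the arm is holding the cap plate by its blue tab above it. I handed the job in at 18.75 s, and no verdict was reported.

**What I did**
- **Placing:** I gripped the set at the middle of its long sides and lowered it onto the pegs, lining up by looking through the near hole. I let go once the force showed it was resting on the blocks.
- **Peeling:** I took the outer top part of the tab and followed the arc about the far end. The tab corner rose to 6.5° of tilt while the far end stayed in its recess, and then I lifted the plate clear.

**Last checks**
- **Cap plate:** It is about 1.4° off level, with its underside roughly 140 mm above the lower plate. The arm was still, and the cap plate had not slipped in the grip.
- **Lower plate after release:** The wrist camera put its top at 67.5 mm (68 mm expected when home), with a peg showing in each hole.
- **Lower plate after the peel:** The scene camera's depth at its ends is coarser. Five points, some on the lips or edges, ranged from 60 to 79 mm. The picture shows the plate still in place, but I took no sharper reading of the pegs.
- **Bystanders:** In the top view they look unmoved, judged by eye.

**Disagreement:** The scene camera's first peg estimate was 4–6 mm off the top view's. I used the wrist camera for the placing instead.

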